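# Unload the platform stand and reset its lock screw

### The arm

A 6-joint arm with a two-finger parallel gripper is mounted at the origin on a cart in front of the work surface, level with it; the furniture and walls round the work are solid. World frame = base frame: x ahead of the robot, y to its left, z up, the work surface at z = 0. Lengths are in m, angles in rad, forces in N, time in s.
With the tool pointing down it reaches from about 0.25 to 0.775 m from the base axis. Payload 4 kg.
Tool frame: the origin (TCP) lies at the very end of the fingers, on their centre line; the grasp point (between the pads) lies 19 mm behind it (robot.pinch_z is the distance from the TCP to the grasp point, in m); z points along the fingers, y is the line along which they close (so a half turn about z gives the same grasp; the last joint's range is limited). The gripper opens to 94 mm and grips with 3 to 60 N. Pads are 16 mm wide; open, the fingers measure 119 mm over their backs; the gripper's body (75 mm by 177 mm) begins 78 mm behind the grasp point.
Start: joints at [-1.451, 0.087, 1.371, -0, 1.684, -0.103], TCP at [0.122, -0.536, 0.206] pointing down, gripper open.
Joint ranges: [-3.1, 3.1], [-0.76, 2.03], [0.27, 2.55], [-1.08, 4.22], [0.17, 2.65], [-2.57, 2.57]. Speed limits (rad/s): [2.79, 2.79, 3.14, 3.14, 3.14, 3.14].

### API

Orientations are given as [roll, pitch, yaw] about the fixed x, y, z axes, in that order (R = Rz(yaw) Ry(pitch) Rx(roll)).
In Python, from bench import robot gives the robot as it stands.
- The arm moves only by the tool arm_command, never from a script. Its argument "targets" is one flat list of numbers, 7 for each row, row after row: the turn, a rotation vector about the tool's x, y, z in degrees, then the shift along the tool's x, y, z in mm, then the closure, from -1 (fully open) to 1 (shut). In form: [ax, ay, az, x, y, z, hand, ax, ay, az, x, y, z, hand, ...]. A call has 1 to 20 rows; each row is the pose to reach, as a shift and turn from the pose commanded when the call began, along the tool's axes at that moment; what a row does not reach only later rows make up. A row lasts 1/10 s, in which the tool goes at most 50 mm and 8.59 degrees, less where a joint would pass 70% of its speed; a pose out of reach is approached as far as the arm can. A call with a gripper value outside its range is refused whole. The fingers move at their own pace and stop on an object; the grip force is fixed at half the most. Time passes only in rows, so rows that repeat a pose let the fingers close. It gives the time, the measured TCP pose, the force, the opening and the grip force at its end, in the units of the state.
- robot.get_obs(): the state, without advancing time (a new reading comes with each control period).
- robot.snapshot(name): name is "side" or "top" or "wrist"; returns a dict with "color" (480x640x3 uint8, red, green, blue), "range_z" (480x640 float32, m along the optical axis (not along the pixel's ray), 0 where there is no reading), "fx", "fy", "cx", "cy" (pixels), "T" (4x4, takes a point from camera to world coordinates); the wrist camera has in their place "T_tool_cam" (4x4, takes a point from camera to tool coordinates, whose origin is the TCP and whose axes are the flange's). Camera axes: x right, y down, z forward; pixel columns grow to the right and rows downward; lengths in m; the calibration is good to about 2 mm. A picture is of the moment at which its call begins: read the wrist's pose just before it.
- robot.close_job(): hands the job in; it is judged then, once.
The state is a dict: "time": time; "joint_positions": joint angles; "qvel": joint speeds; "joint_torque": joint torques, N m; "tool_pos": TCP position; "ee_rot": TCP orientation; "wrist_force": force on the tool from outside, world axes, zero at the start; "wrist_torque": the same for the moment, N m; "width": finger opening in m; "finger_force": force on a finger pad.
Only numpy, scipy, OpenCV 4.12 (cv2) and the standard library are available. Lean on these libraries where they do the work, as an engineer would, in place of code of your own. Each camera call takes 0.05 s, during which the arm holds its last target. There are 200 camera calls.

### The job

Lift the steel canister off the platform stand by its handle and, without dropping it, set it down upright on the bench beside the stand. Then turn the stand's yellow thumbscrew clockwise (seen from above) until it seats against its stop, back it off a quarter turn, and finish while still gripping the screw there, so that it cannot creep. Keep the canister upright throughout and leave the other things on the bench alone.

Things in the scene. Friction and masses are not known exactly. Their poses are not given: they have to be found in the camera images.
- stand: Platform stand, fixed to the bench; origin at the centre of its underside, on the bench. Aluminium base 104 (x) x 180 (y) x 12 mm high. At y = +45 mm the dish with the canister; at y = -52 mm a blue block (44 x 40 mm, top 50 mm above the bench) with the thumbscrew. A red mark at the block's -x edge shows the seated direction. z up; -x is its front, roughly towards the robot.
- dish (a point): Centre of the inner floor of the stand's round steel dish, 40 mm above the bench; the dish is 92 mm across, 84 mm inside, its rim 3 mm high.
- canister: Closed steel canister, 77 mm across, 74 mm high to the lid, 0.25 to 0.5 kg; origin at the centre of its underside, z up. Starts in the stand's dish. Along its own y runs a black carrying handle, fixed above the lid: a bar 12 mm thick (x), 68 mm long (y), 14 mm high, its middle 104 mm above the origin; free space of 23 mm under the bar, 54 mm between the two thin uprights at y = +-30 mm.
- canister_handle (a point): Middle of the canister's handle bar, 104 mm above the canister's underside; axes as the canister's (the bar lies along y).
- screw_grip (a point): On the thumbscrew's upright axis, 80 mm above the bench, the height to grip it. The head is a yellow wing (flat bar) 44 mm long, 10 mm thick and 30 mm high, from 63 to 93 mm above the bench; this point's x axis runs along the wing, towards the end with a black dot on top. It turns with the screw.
- lock_screw (a joint): Turn of the thumbscrew in rad, growing clockwise seen from above. 3.14 = seated on a hard stop (black dot over the red mark, towards the stand's -x); a quarter turn back is 1.57 (dot towards the stand's -y). Starts 0.6 to 1.3 short of seated. Turns with about 0.05 N m, stays where it is left, does not move up or down.
- red_tube: Bystander: specimen tube with a red cap, 29 mm across, 66 mm high, standing; origin at the centre of its underside.
- amber_bottle: Bystander: small brown bottle with a white cap, 48 mm across, 108 mm high; origin at the centre of its underside.
- foil_beaker: Bystander: glass beaker with a foil cap, 75 mm across, 85 mm high; origin at the centre of its underside.
- timer: Bystander: white lab timer with buttons lying flat, 66 x 66 x 20 mm; origin at the centre of its underside.
- petri_dish: Bystander: petri dish lying flat, 90 mm across, 16 mm high; origin at the centre of its underside.
Mind the look-alikes: they are no part of the job. What is shaped like the canister but purple or turquoise is not meant.

How it is judged:
By the outcome, as a careful person would: the job done as asked, in the order asked, and still so for the second after the job is handed in, while the arm keeps its last pose, push and grip.
It also fails if it takes over 58 s, if anything falls off the work surface, if the arm or the gripper's body presses on something with over 40 N, if the wrist force passes 120 N, or if a joint passes its speed limit or range.

## Working session

There is one attempt and no reset: what is moved stays moved. The work goes in short steps, Python scripts to look and compute and a tool call to move; the robot and the scene stay as the last step left them, time stands still between calls to the robot, and variables do not carry over. Pictures are saved under pics/ and viewed, at most 10 in all, crops included, and the job is handed in when it is done.

Besides the shell and the picture viewer there is one more tool, called after "Call:" as name(argument=value, ...), one argument or row to a line, values as JSON. arm_command: Moves the arm, as the interface text tells. Its arguments: {"type":"object","properties":{"targets":{"type":"array"}},"required":["targets"]}

```bash
mkdir -p pics; ls; cat > h.py <<'E'
import numpy as np, cv2
from bench import robot
def snap(n, f=None):
    s=robot.snapshot(n)
    if f: cv2.imwrite('pics/'+f, s['color'][:,:,::-1])
    return s
def pts(s,T=None):
    T=s['T'] if T is None else T
    z=s['range_z']; v,u=np.mgrid[:480,:640]
    P=np.stack([(u-s['cx'])/s['fx']*z,(v-s['cy'])/s['fy']*z,z],-1)
    return P@T[:3,:3].T+T[:3,3]
E
python3 - <<'E'
from h import *
o=robot.get_obs(); print(o)
for n in('top','side'):
    s=snap(n,n+'1.png'); np.savez(n+'1.npz',**s); print(n,s['T'].round(3).tolist(),s['fx'])
E
```

```text
pics
{'time': 0.0, 'joint_positions': array([-1.45114065e+00,  8.79458566e-02,  1.37221091e+00,  1.12567870e-05,
        1.68354912e+00, -1.03098138e-01]), 'qvel': array([-1.33753852e-04, -1.57323747e-03,  7.25054551e-04, -5.35551888e-04,
       -1.11843807e-03, -6.60462655e-05]), 'joint_torque': array([-8.65540969e-04, -3.40181351e+01, -3.02428401e+01,  7.16228387e-02,
        3.30705440e-02, -1.61368580e-04]), 'tool_pos': array([ 0.12144208, -0.53589375,  0.20433113]), 'ee_rot': array([-3.13949179e+00, -2.28613478e-04,  2.22754826e-01]), 'wrist_force': array([ 0.38915697, -0.07385956, -0.23226023]), 'wrist_torque': array([-0.00436875, -0.00845406,  0.00972408]), 'finger_force': 0.0, 'width': 0.09404741831614684}
top [[-0.012, -0.981, 0.196, 0.219], [-1.0, 0.013, 0.003, 0.124], [-0.006, -0.196, -0.981, 1.514], [0.0, 0.0, 0.0, 1.0]] 448.2919542773506
side [[-0.858, -0.302, 0.415, -0.014], [-0.513, 0.533, -0.673, 0.942], [-0.018, -0.79, -0.612, 0.85], [0.0, 0.0, 0.0, 1.0]] 497.96702416862405
```

View pics/top1.png

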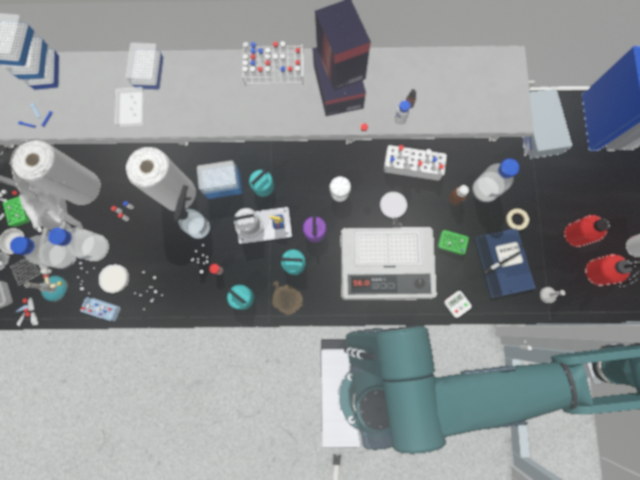

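View pics/side1.png

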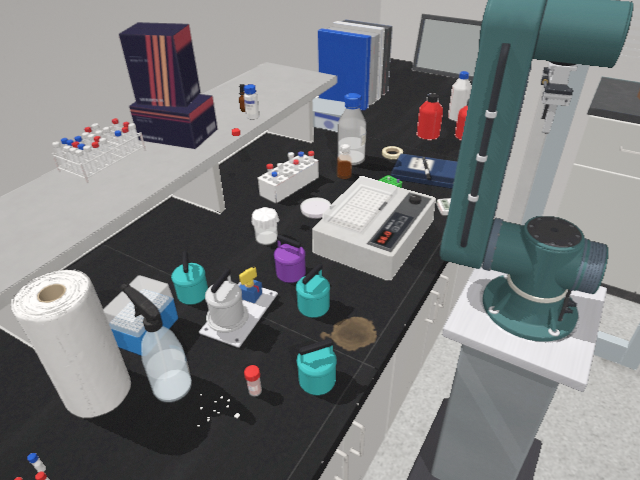

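The top view shows the stand near (263,225). Candidates for the canister are steel (245,222), purple (314,229) and turquoise (261,182), (293,262), (239,297). Only the grey steel one sits in the stand's dish, so it is the one meant. Next I measure it and confirm with a crop.

```bash
python3 - <<'E'
from h import *
S={n:dict(np.load(n+'1.npz')) for n in('top','side')}
a=S['top']['color'][190:260,215:345,::-1]; b=S['side']['color'][240:350,180:350,::-1]
cv2.imwrite('pics/crop1.png',np.vstack([cv2.resize(a,(640,345),interpolation=2),cv2.resize(b[:, :],(640,250),interpolation=2)])[:600])
for n in S:
    s=S[n];P=pts(s);C=s['color'].astype(int);hsv=cv2.cvtColor(s['color'],cv2.COLOR_RGB2HSV)
    box=(P[...,0]>0.3)&(P[...,0]<.65)&(P[...,1]>.1)&(P[...,1]<.55)&(s['range_z']>0)
    print(n,'bench z',np.median(P[box&(C.sum(-1)<110)][:,2]))
    def rep(k,m):
        m=m&box; q=P[m]
        if len(q)<4: print(k,'none');return
        v,u=np.nonzero(m); r=cv2.minAreaRect((q[:,:2]*1000).astype(np.float32))
        print(k,len(q),'px',u.mean().round(),v.mean().round(),'mean',q.mean(0).round(4),'rect',np.round(r[0]),np.round(r[1]),round(r[2],1),'z',q[:,2].min().round(3),q[:,2].max().round(3))
    near=(abs(P[...,0]-.44)<.13)&(abs(P[...,1]-.37)<.13)
    H=hsv[...,0]
    rep('yellow',(H>20)&(H<35)&(hsv[...,1]>150)&(hsv[...,2]>120))
    rep('blue',(H>105)&(H<130)&(hsv[...,1]>100)&(P[...,2]>.03)&(P[...,2]<.07)&(P[...,1]<.36))
    grey=(hsv[...,1]<50)&(hsv[...,2]>130)
    rep('base',grey&(P[...,2]>.006)&(P[...,2]<.018)&near)
    rep('lid',grey&(P[...,2]>.105)&(P[...,2]<.122))
    rep('handle',(P[...,2]>.135)&(P[...,2]<.16)&(hsv[...,2]<90)&(abs(P[...,0]-.45)<.08)&(abs(P[...,1]-.34)<.1))
    # obstacle list
    m=(box&(P[...,2]>.025)).astype(np.uint8)
    nn,L,st,ce=cv2.connectedComponentsWithStats(m)
    for i in range(1,nn):
        if st[i,4]>40:
            q=P[L==i];print(' comp',ce[i].round(),st[i,4],'xy',q[:,:2].min(0).round(3),q[:,:2].max(0).round(3),'z',q[:,2].max().round(3),s['color'][L==i].mean(0).round())
E
```

```text
top bench z nan
yellow none
blue 15 px 279.0 225.0 mean [0.5591 0.2959 0.0488] rect [559. 299.] [10. 28.] 9.1 z 0.044 0.054
base 440 px 269.0 234.0 mean [0.5367 0.3341 0.0119] rect [543. 349.] [ 54. 179.] 6.4 z 0.006 0.018
lid 349 px 242.0 221.0 mean [0.5608 0.4087 0.1118] rect [563. 455.] [ 74. 190.] 0.0 z 0.105 0.121
handle none
 comp [89.  1.] 584 xy [0.628 0.243] [0.633 0.541] z 1.021 [151. 151. 148.]
 comp [248. 223.] 661 xy [0.516 0.354] [0.601 0.443] z 0.157 [164. 166. 168.]
 comp [202. 223.] 182 xy [0.536 0.538] [0.587 0.55 ] z 0.147 [166. 175. 179.]
 comp [278. 221.] 181 xy [0.549 0.278] [0.597 0.322] z 0.097 [144. 143. 135.]
 comp [315. 229.] 448 xy [0.505 0.138] [0.582 0.211] z 0.117 [128.  91. 155.]
 comp [293. 262.] 445 xy [0.395 0.21 ] [0.47  0.283] z 0.117 [ 81. 151. 151.]
 comp [216. 269.] 80 xy [0.397 0.488] [0.425 0.516] z 0.074 [191.  84.  83.]
 comp [240. 295.] 384 xy [0.3   0.381] [0.355 0.455] z 0.116 [ 82. 155. 155.]
side bench z -1.7351041263435896e-05
yellow 186 px 248.0 276.0 mean [0.5741 0.3068 0.0783] rect [598. 283.] [38. 95.] 44.6 z -0.001 0.095
blue 209 px 251.0 290.0 mean [0.5658 0.3122 0.0442] rect [574. 305.] [42. 42.] 7.1 z 0.03 0.053
base 973 px 249.0 319.0 mean [0.5364 0.3635 0.012 ] rect [539. 354.] [ 62. 185.] 0.0 z 0.006 0.017
lid 615 px 224.0 294.0 mean [0.5573 0.4046 0.1122] rect [562. 403.] [74. 69.] 54.9 z 0.105 0.122
handle none
 comp [289. 256.] 982 xy [0.506 0.145] [0.581 0.217] z 0.115 [114.  66. 139.]
 comp [314. 290.] 1107 xy [0.396 0.215] [0.473 0.288] z 0.114 [ 59. 144. 143.]
 comp [231. 300.] 2381 xy [0.517 0.283] [0.609 0.447] z 0.153 [154. 154. 150.]
 comp [313. 361.] 1129 xy [0.3   0.388] [0.36 0.46] z 0.114 [ 63. 144. 144.]
 comp [253. 376.] 306 xy [0.4   0.492] [0.429 0.522] z 0.07 [198.  90.  88.]
  return _methods._mean(a, axis=axis, dtype=dtype,
  ret = ret.dtype.type(ret / rcount)
```

View pics/crop1.png

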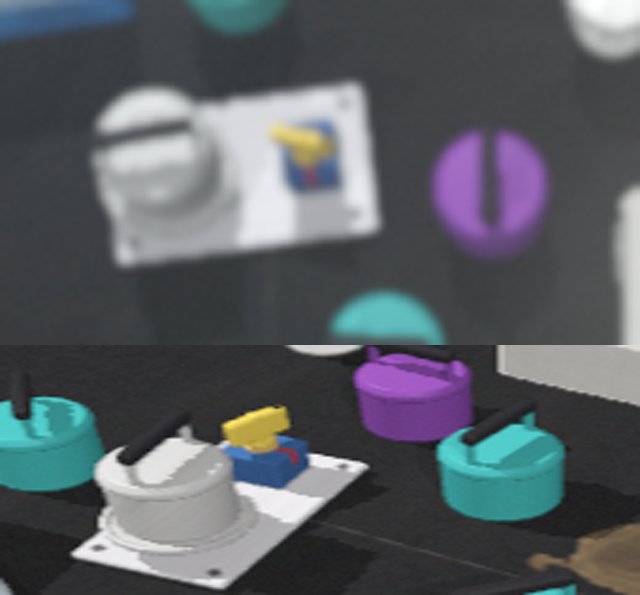

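The crop confirms the steel canister with the black handle, at crop (155,150), in the dish beside the yellow wing at (300,140). The stand yaw is about +7°. I'll move to hover between the two and refine with the wrist camera.

Call:
arm_command(
  targets=[0,0,0,0,0,-50,-1,0,0,0,0,0,-100,-1,0,0,-84,621,-778,-116,-1,0,0,-84,621,-778,-116,-1,0,0,-84,621,-778,-116,-1,0,0,-84,621,-778,-116,-1,0,0,-84,621,-778,-116,-1,0,0,-84,621,-778,-116,-1,0,0,-84,621,-778,-116,-1,0,0,-84,621,-778,-116,-1,0,0,-84,621,-778,-116,-1,0,0,-84,621,-778,-116,-1,0,0,-84,621,-778,-116,-1,0,0,-84,621,-778,-116,-1,0,0,-84,621,-778,-116,-1,0,0,-84,621,-778,-116,-1,0,0,-84,621,-778,-116,-1,0,0,-84,621,-778,-116,-1,0,0,-84,621,-778,-116,-1,0,0,-84,621,-778,-116,-1],
)

```text
time: 2.1
tool_pos: [0.5139, 0.2756, 0.3193]
ee_rot: [-3.141, 0.001, 1.689]
wrist_force: [-0.3, -1.0, 0.9]
width: 0.0943
finger_force: 0.0
```

Call:
arm_command(
  targets=[0,0,0,80,51,0,-1,0,0,0,80,51,0,-1,0,0,0,80,51,0,-1,0,0,0,80,51,0,-1],
)

```text
time: 2.5
tool_pos: [0.5548, 0.3595, 0.317]
ee_rot: [-3.137, 0.002, 1.69]
wrist_force: [-1.0, 0.1, 1.0]
width: 0.094
finger_force: 0.0
```

```bash
cat >> h.py <<'E'
from scipy.spatial.transform import Rotation as R
def tool(o):
    T=np.eye(4);T[:3,:3]=R.from_euler('xyz',o['ee_rot']).as_matrix();T[:3,3]=o['tool_pos'];return T
def wrist(f):
    o=robot.get_obs(); s=snap('wrist',f); s['T']=tool(o)@s['T_tool_cam']; return o,s
def togo(o,dst):  # world target of TCP -> tool mm
    return (tool(o)[:3,:3].T@(np.array(dst)-o['tool_pos'])*1000).round(1)
E
python3 - <<'E'
from h import *
o,s=wrist('w1.png'); np.savez('w1.npz',**s); print(o['tool_pos'],o['ee_rot'],s['T'].round(3).tolist(),s['T_tool_cam'].round(3).tolist())
E
```

```text
[0.55480797 0.35952097 0.31704697] [-3.13715213e+00  2.27741494e-03  1.69001088e+00] [[0.993, 0.118, 0.024, 0.547], [0.12, -0.965, -0.233, 0.428], [-0.004, 0.234, -0.972, 0.496], [0.0, 0.0, 0.0, 1.0]] [[0.001, -0.973, -0.232, 0.069], [1.0, 0.001, 0.0, -0.001], [-0.0, -0.232, 0.973, -0.179], [0.0, 0.0, 0.0, 1.0]]
```

View pics/w1.png

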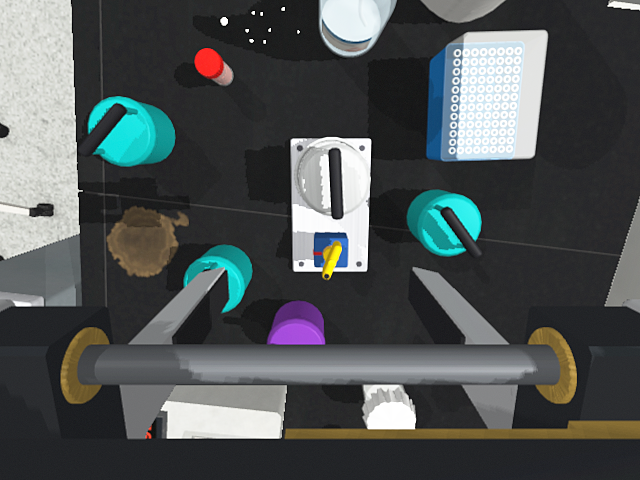

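The wrist view shows the handle bar from (335,150) to (337,217). The yellow wing is at (332,255), with its dotted end near (327,275). The bench in front of the stand, around (255,190), is free.

```bash
cat >> h.py <<'E'
def rect(P,m):
    q=P[m]; r=cv2.minAreaRect((q[:,:2]*1000).astype(np.float32)); b=cv2.boxPoints(r)
    e=[b[1]-b[0],b[2]-b[1]]; L=max(e,key=np.linalg.norm)
    return dict(n=len(q),c=np.round(r[0],1),size=np.round(r[1],1),ang=round(np.degrees(np.arctan2(L[1],L[0]))%180,1),z=np.percentile(q[:,2],[5,50,95]).round(3),mean=(q.mean(0)*1000).round(1))
E
python3 - <<'E'
from h import *
s=dict(np.load('w1.npz')); P=pts(s); hsv=cv2.cvtColor(s['color'],cv2.COLOR_RGB2HSV)
v,u=np.mgrid[:480,:640]
w=lambda a,b,c,d:(u>a)&(u<b)&(v>c)&(v<d)
Z=P[...,2]; dark=hsv[...,2]<80
print('handle',rect(P,w(318,355,140,225)&dark&(Z>.135)))
H=hsv[...,0];y=(H>18)&(H<38)&(hsv[...,1]>120)
print('wing top',rect(P,w(300,360,225,290)&y&(Z>.086)))
print('wing',rect(P,w(300,360,225,290)&y&(Z>.06)))
print('dot',rect(P,w(315,345,230,285)&dark&(Z>.085)) if (w(315,345,230,285)&dark&(Z>.085)).any() else 0)
print('block',rect(P,w(305,355,225,275)&(H>100)&(H<130)&(hsv[...,1]>120)&(abs(Z-.05)<.005)))
print('base',rect(P,w(285,378,130,278)&(hsv[...,1]<60)&(hsv[...,2]>120)&(abs(Z-.012)<.005)))
print('lid',rect(P,w(290,378,130,225)&(hsv[...,1]<60)&(abs(Z-.114)<.006)))
T=(H>80)&(H<98)&(hsv[...,1]>120)
for n,a in(('t1',w(180,260,240,310)),('t2',w(80,180,90,170)),('purple',w(260,330,295,345))):
    print(n,rect(P,a&(Z>.06)&(Z<.1)&(hsv[...,1]>100)))
print('stain z',np.median(Z[230:260,120:165]))
E
```

```text
handle {'n': 797, 'c': array([565.2, 399.8]), 'size': array([10.8, 66. ]), 'ang': np.float32(100.1), 'z': array([0.148, 0.15 , 0.151]), 'mean': array([565.1, 400.5, 149.8])}
wing top {'n': 292, 'c': array([575.8, 305.5]), 'size': array([44.5, 10.2]), 'ang': np.float32(76.0), 'z': array([0.088, 0.092, 0.094]), 'mean': array([575.9, 307.7,  91.3])}
wing {'n': 408, 'c': array([575.8, 305.6]), 'size': array([18.1, 43.4]), 'ang': np.float32(90.8), 'z': array([0.062, 0.091, 0.094]), 'mean': array([574.8, 308.6,  85.7])}
dot {'n': 13, 'c': array([560.3, 357.7]), 'size': array([  3.6, 143.3]), 'ang': np.float32(99.4), 'z': array([0.092, 0.093, 0.255]), 'mean': array([569.7, 299.4, 123.7])}
block {'n': 588, 'c': array([575.6, 306.2]), 'size': array([42.3, 39.4]), 'ang': np.float32(6.8), 'z': array([0.047, 0.049, 0.05 ]), 'mean': array([575. , 308.6,  48.9])}
base {'n': 4211, 'c': array([569.6, 357.3]), 'size': array([104.1, 178.8]), 'ang': np.float32(97.0), 'z': array([0.009, 0.011, 0.013]), 'mean': array([568.9, 338.9,  11.1])}
lid {'n': 2900, 'c': array([565.7, 401.2]), 'size': array([73. , 71.3]), 'ang': np.float32(16.5), 'z': array([0.109, 0.112, 0.113]), 'mean': array([565.1, 401.5, 111.6])}
t1 {'n': 1277, 'c': array([438.1, 258.8]), 'size': array([59.8, 75.9]), 'ang': np.float32(157.1), 'z': array([0.064, 0.071, 0.073]), 'mean': array([442.9, 265.2,  70. ])}
t2 {'n': 3063, 'c': array([322.4, 423.2]), 'size': array([74. , 76.3]), 'ang': np.float32(117.4), 'z': array([0.065, 0.072, 0.074]), 'mean': array([328.8, 421.8,  71.4])}
purple {'n': 1261, 'c': array([543.5, 200.4]), 'size': array([76.1, 36.9]), 'ang': np.float32(6.5), 'z': array([0.063, 0.071, 0.073]), 'mean': array([543.8, 200.9,  69.9])}
stain z -0.00039387751585109876
```

Call:
arm_command(
  targets=[0,0,-3,39,15,0,-1,0,0,-3,39,15,40,-1,0,0,-3,39,15,80,-1,0,0,-3,39,15,120,-1,0,0,-3,39,15,150,-1,0,0,-3,39,15,175,-1,0,0,-3,39,15,189,-1,0,0,-3,39,15,189,-1,0,0,-3,39,15,189,-1],
)

```text
time: 3.45
tool_pos: [0.5658, 0.3991, 0.1332]
ee_rot: [3.139, -0.001, 1.74]
wrist_force: [-0.2, -0.6, 0.1]
width: 0.094
finger_force: 0.0
```

```bash
python3 - <<'E'
from h import *
o,s=wrist('w2.png'); P=pts(s); hsv=cv2.cvtColor(s['color'],cv2.COLOR_RGB2HSV); Z=P[...,2]
print(o['tool_pos'],o['ee_rot'],o['wrist_force'],togo(o,(.5652,.3998,.126)))
m=(hsv[...,2]<80)&(Z>.143)&(Z<.156)&(abs(P[...,0]-.565)<.03)&(abs(P[...,1]-.40)<.04)
print(rect(P,m) if m.any() else 'none')
E
```

```text
[0.56576737 0.39909343 0.13320787] [ 3.13878679e+00 -9.17418493e-04  1.74041375e+00] [-0.2060468  -0.57182388  0.08814492] [ 0.8 -0.5  7.2]
{'n': 2745, 'c': array([564.8, 404.2]), 'size': array([11.7, 59.1]), 'ang': np.float32(100.3), 'z': array([0.147, 0.15 , 0.151]), 'mean': array([564.4, 406. , 149.7])}
```

View pics/w2.png

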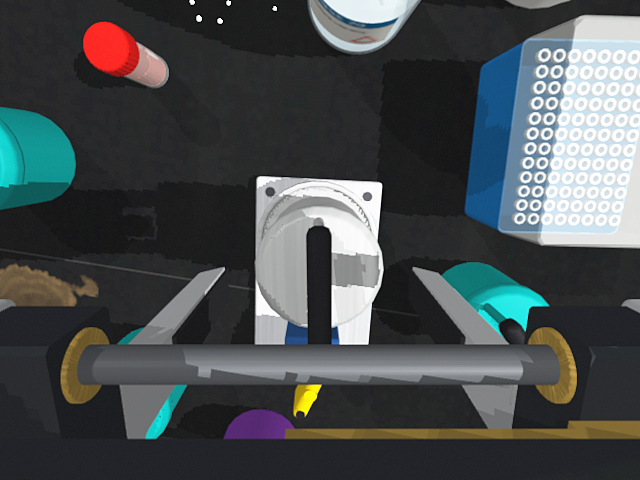

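The bar is centred between the fingers at column 319. I'll go down a little and close.

Call:
arm_command(
  targets=[0,0,0,0,0,4,-1,0,0,0,0,0,4,-1,0,0,0,0,0,4,1,0,0,0,0,0,4,1,0,0,0,0,0,4,1,0,0,0,0,0,4,1,0,0,0,0,0,4,1,0,0,0,0,0,4,1,0,0,0,0,0,4,1,0,0,0,0,0,4,1],
)

```text
time: 4.5
tool_pos: [0.5652, 0.3995, 0.1269]
ee_rot: [-3.142, 0.0, 1.741]
wrist_force: [-0.4, 0.4, 0.2]
width: 0.0333
finger_force: 0.0
```

Call:
arm_command(
  targets=[0,0,0,0,0,0,1,0,0,0,0,0,0,1,0,0,0,0,0,0,1,0,0,0,0,0,0,1,0,0,0,0,0,0,1,0,0,0,0,0,0,1,0,0,0,0,0,0,1],
)

```text
time: 5.2
tool_pos: [0.5653, 0.3995, 0.1269]
ee_rot: [3.141, 0.0, 1.741]
wrist_force: [1.3, -0.2, -1.0]
width: 0.012
finger_force: 30.0
```

Gripped at 12 mm and 30 N. I'll lift it gently.

Call:
arm_command(
  targets=[0,0,0,0,0,-5,1,0,0,0,0,0,-12,1,0,0,0,0,0,-22,1,0,0,0,0,0,-34,1,0,0,0,0,0,-45,1,0,0,0,0,0,-50,1,0,0,0,0,0,-50,1,0,0,0,0,0,-50,1],
)

```text
time: 6.0
tool_pos: [0.5651, 0.3994, 0.1768]
ee_rot: [-3.141, 0.0, 1.741]
wrist_force: [-0.2, -0.2, -6.0]
width: 0.0118
finger_force: 30.0
```

```bash
python3 - <<'E'
from h import *
o=robot.get_obs(); print(o['wrist_force'],o['wrist_torque'],o['finger_force'],togo(o,(.432,.362,.0)))
E
```

```text
[-0.20582837 -0.23338662 -5.95455837] [-0.00831943 -0.13075992 -0.04418788] 29.99573439359665 [ -14.3 -137.5  176.9]
```

Call:
arm_command(
  targets=[0,0,0,-1,-10,0,1,0,0,0,-2,-26,0,1,0,0,0,-4,-46,0,1,0,0,0,-6,-68,0,1,0,0,0,-8,-90,0,1,0,0,0,-10,-108,0,1,0,0,0,-11,-119,0,1,0,0,0,-11,-124,0,1,0,0,0,-11,-124,10,1,0,0,0,-11,-124,25,1,0,0,0,-11,-124,42,1,0,0,0,-11,-124,57,1,0,0,0,-11,-124,70,1,0,0,0,-11,-124,78,1,0,0,0,-11,-124,82,1,0,0,0,-11,-124,84,1,0,0,0,-11,-124,84,1,0,0,0,-11,-124,84,1],
)

```text
time: 7.8
tool_pos: [0.4453, 0.3679, 0.0938]
ee_rot: [3.14, -0.001, 1.741]
wrist_force: [0.6, 1.2, -5.1]
width: 0.0119
finger_force: 30.0
```

```bash
python3 - <<'E'
from h import *
s=snap('side'); cv2.imwrite('pics/s2.png',s['color'][200:420,150:400,::-1].repeat(2,0).repeat(2,1))
o=robot.get_obs(); print(o['tool_pos'],o['wrist_force'],o['wrist_torque'],o['finger_force'])
E
```

```text
[0.44528432 0.36795291 0.09383429] [-0.59141925  0.25177459 -3.40233819] [-0.06645586 -0.15737401 -0.0300963 ] 29.995802342891693
```

View pics/s2.png

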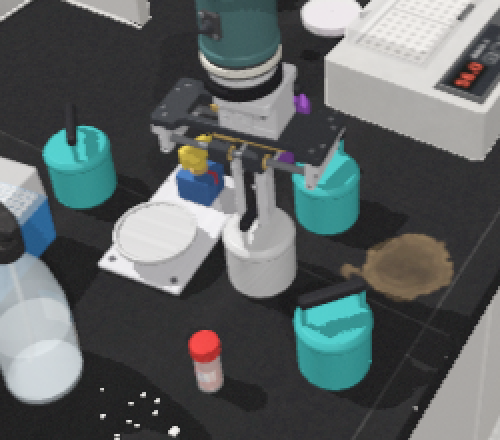

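The canister, at (260,250) in the picture, hangs upright over clear bench. It still has about 7 mm to go.

Call:
arm_command(
  targets=[0,0,0,0,0,2,1,0,0,0,0,0,4,1,0,0,0,0,0,5,1,0,0,0,0,0,6,1,0,0,0,0,0,6,1,0,0,0,0,0,6,1],
)

```text
time: 8.45
tool_pos: [0.4448, 0.3676, 0.0868]
ee_rot: [-3.141, 0.0, 1.741]
wrist_force: [0.1, -0.3, -3.9]
width: 0.0115
finger_force: 30.0
```

Call:
arm_command(
  targets=[0,0,0,0,0,1,1,0,0,0,0,0,1,1,0,0,0,0,0,1,1],
)

```text
time: 8.75
tool_pos: [0.445, 0.3677, 0.0867]
ee_rot: [3.141, -0.0, 1.741]
wrist_force: [-1.4, -1.3, 0.5]
width: 0.0118
finger_force: 30.0
```

Weight is off, so it stands on the bench. Release.

Call:
arm_command(
  targets=[0,0,0,0,0,0,0.5,0,0,0,0,0,0,0,0,0,0,0,0,0,0,0,0,0,0,0,0,0,0,0,0,0,0,0,0,0,0,0,0,0,0,0,0,0,0,0,0,0,0,0,0,0,0,0,0,0],
)

```text
time: 9.55
tool_pos: [0.4448, 0.3676, 0.0859]
ee_rot: [3.142, 0.0, 1.741]
wrist_force: [-0.1, -0.0, -0.3]
width: 0.0471
finger_force: 0.0
```

Call:
arm_command(
  targets=[0,0,0,0,0,-10,0,0,0,0,0,0,-40,0,0,0,0,0,0,-80,0,0,0,0,0,0,-115,0,0,0,6,-20,29,-115,0,0,0,14,-50,70,-115,0,0,0,20,-75,107,-115,0,0,0,24,-83,119,-115,0,0,0,24,-83,119,-115,0,0,0,24,-83,119,-115,0],
)

```text
time: 10.55
tool_pos: [0.5758, 0.3062, 0.2012]
ee_rot: [-3.141, -0.0, 1.324]
wrist_force: [0.2, -0.9, -0.9]
width: 0.0469
finger_force: 0.0
```

```bash
python3 - <<'E'
from h import *
o,s=wrist('w3.png'); P=pts(s); hsv=cv2.cvtColor(s['color'],cv2.COLOR_RGB2HSV); Z=P[...,2];H=hsv[...,0]
print(o['tool_pos'],o['ee_rot'],togo(o,(.5759,.3057,.061)))
m=(H>18)&(H<38)&(hsv[...,1]>120)&(Z>.086)&(Z<.1); print(rect(P,m) if m.any() else 0)
t=snap('top'); Q=pts(t); near=(abs(Q[...,0]-.445)<.05)&(abs(Q[...,1]-.368)<.05)&(Q[...,2]>.06)
print(rect(Q,near&(Q[...,2]<.085)), rect(Q,near&(Q[...,2]>.095)))
E
```

```text
[0.57582179 0.30623666 0.20121622] [-3.14103936e+00 -3.06421355e-04  1.32377777e+00] [ -0.5   0.3 140.2]
{'n': 572, 'c': array([576. , 305.2]), 'size': array([43.6,  9.9]), 'ang': np.float32(75.8), 'z': array([0.089, 0.092, 0.094]), 'mean': array([576.3, 307.5,  91.4])}
{'n': 257, 'c': array([435.6, 371.2]), 'size': array([75.6, 54.8]), 'ang': np.float32(44.8), 'z': array([0.066, 0.072, 0.077]), 'mean': array([434.2, 367.7,  71.7])} {'n': 130, 'c': array([455.2, 349.8]), 'size': array([36.8, 95.5]), 'ang': np.float32(128.7), 'z': array([0.102, 0.114, 0.584]), 'mean': array([461.9, 347.1, 321. ])}
```

View pics/w3.png

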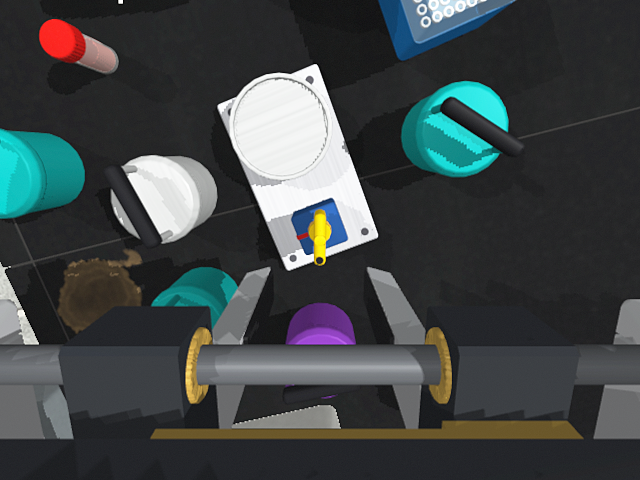

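The canister stands upright at (165,198). The wing at (320,238) is centred and aligned with the tool. I'll descend and grip it.

Call:
arm_command(
  targets=[0,0,0,0,0,40,0,0,0,0,0,0,80,0,0,0,0,0,0,110,0,0,0,0,0,0,128,0,0,0,0,0,0,138,0,0,0,0,0,0,139,0,0,0,0,0,0,139,0,0,0,0,0,0,139,0,0,0,0,0,0,139,1,0,0,0,0,0,139,1,0,0,0,0,0,139,1,0,0,0,0,0,139,1,0,0,0,0,0,139,1,0,0,0,0,0,139,1,0,0,0,0,0,139,1,0,0,0,0,0,139,1,0,0,0,0,0,139,1],
)

```text
time: 12.35
tool_pos: [0.577, 0.3062, 0.0633]
ee_rot: [3.14, -0.001, 1.322]
wrist_force: [0.1, -1.0, 6.1]
width: 0.0098
finger_force: 30.2
```

Call:
arm_command(
  targets=[0,0,3,0,0,0,1,0,0,8,0,0,0,1,0,0,14,0,0,0,1,0,0,20,0,0,0,1,0,0,26,0,0,0,1,0,0,32,0,0,0,1,0,0,38,0,0,0,1,0,0,44,0,0,0,1,0,0,50,0,0,0,1,0,0,55,0,0,0,1,0,0,58,0,0,0,1,0,0,60,0,0,0,1,0,0,60,0,0,0,1,0,0,60,0,0,0,1],
)

```text
time: 13.75
tool_pos: [0.5792, 0.304, 0.0633]
ee_rot: [3.137, -0.005, 0.274]
wrist_force: [5.1, -4.3, 4.0]
width: 0.0099
finger_force: 30.4
```

```bash
python3 -c "
from h import *
o=robot.get_obs(); print(o['tool_pos'],o['ee_rot'],np.degrees(o['ee_rot'][2]),o['wrist_force'],o['wrist_torque'],o['joint_torque'][5])"
```

```text
[0.57917347 0.30397314 0.06333056] [ 3.13729591 -0.00541618  0.2736229 ] 15.677437576998836 [ 5.11241554 -4.31141339  3.96074373] [-0.7492115  -0.82418476 -0.04305782] -0.027393007767386734
```

Call:
arm_command(
  targets=[0,0,0,0.5,1,0,1,0,0,0,1,2.5,0,1,0,0,2,1,2.5,0,1,0,0,4,1,2.5,0,1,0,0,6,1,2.5,0,1,0,0,6,1,2.5,0,1,0,0,6,1,2.5,0,1],
)

```text
time: 14.45
tool_pos: [0.5793, 0.3036, 0.0633]
ee_rot: [3.141, -0.004, 0.17]
wrist_force: [2.8, -2.7, 6.1]
width: 0.0099
finger_force: 30.5
```

```bash
python3 -c "
from h import *
o=robot.get_obs(); print(o['tool_pos'],np.degrees(o['ee_rot'][2]),o['wrist_force'],o['wrist_torque'],o['joint_torque'][5])"
```

```text
[0.57929929 0.30361025 0.0633194 ] 9.742617725181795 [ 2.83433046 -2.67824793  6.09912459] [-0.36926347 -0.32977983 -0.06241804] -0.03811074304394424
```

Call:
arm_command(
  targets=[0,0,1,0.5,0.5,0,1,0,0,2,0.5,0.5,0,1,0,0,3,0.5,0.5,0,1,0,0,4,0.5,0.5,0,1,0,0,4,0.5,0.5,0,1,0,0,4,0.5,0.5,0,1],
)

```text
time: 15.05
tool_pos: [0.5793, 0.3034, 0.0633]
ee_rot: [3.141, -0.003, 0.102]
wrist_force: [2.1, -2.5, 6.3]
width: 0.0099
finger_force: 30.4
```

```bash
python3 -c "
from h import *
o=robot.get_obs(); print(o['tool_pos'],np.degrees(o['ee_rot'][2]),o['wrist_force'],o['wrist_torque'],o['joint_torque'][5])"
```

```text
[0.57933905 0.30343315 0.06334039] 5.8252120706928325 [ 2.08016903 -2.5400365   6.25080198] [-0.34344846 -0.23360698  0.37667005] 0.36052996292710304
```

Call:
arm_command(
  targets=[0,0,1,0,0,0,1,0,0,2,0,0,0,1,0,0,2,0,0,0,1,0,0,2,0,0,0,1],
)

```text
time: 15.45
tool_pos: [0.5793, 0.3034, 0.0633]
ee_rot: [3.141, -0.003, 0.067]
wrist_force: [1.9, -1.2, 6.1]
width: 0.0104
finger_force: 31.1
```

```bash
python3 -c "
from h import *
o=robot.get_obs(); print(o['tool_pos'],np.degrees(o['ee_rot'][2]),o['wrist_force'],o['wrist_torque'],o['joint_torque'][5])
s=snap('side'); cv2.imwrite('pics/s3.png',s['color'][220:360,170:350,::-1].repeat(4,0).repeat(4,1))"
```

```text
[0.5793293  0.30343378 0.06334039] 3.8621573020685567 [ 1.87617952 -1.24528153  6.12700114] [-0.34499783 -0.2301212   0.60614942] 0.5523752979934216
```

View pics/s3.png

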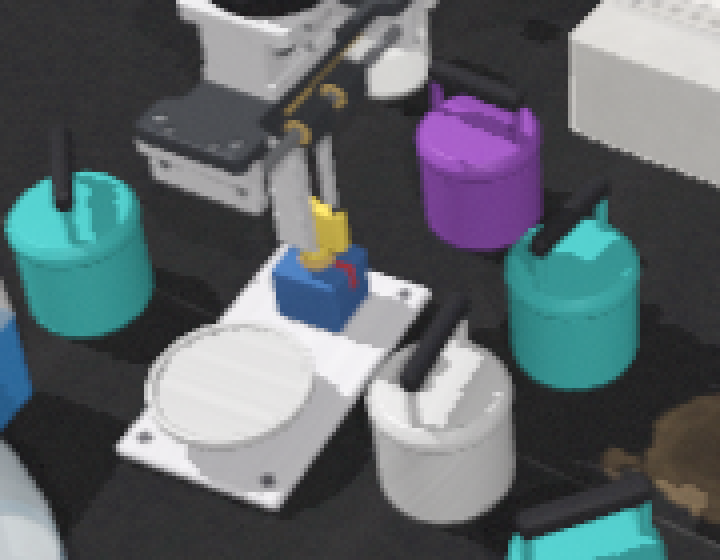

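It is seated: the torque rises sharply to 0.6 N m and the canister still stands upright at (440,430). Now I back off a quarter turn, to a wing yaw of about 97°.

Call:
arm_command(
  targets=[0,0,-3,0,0,0,1,0,0,-8,0,0,0,1,0,0,-14,0,0,0,1,0,0,-20,0,0,0,1,0,0,-26,0,0,0,1,0,0,-32,-0.5,0,0,1,0,0,-38,-0.5,0,0,1,0,0,-44,-0.5,-0.5,0,1,0,0,-50,-1,-0.5,0,1,0,0,-56,-1,-0.5,0,1,0,0,-62,-1,-0.5,0,1,0,0,-68,-1,-0.5,0,1,0,0,-74,-1,-0.5,0,1,0,0,-80,-1,-0.5,0,1,0,0,-85,-1,-0.5,0,1,0,0,-89,-1,-0.5,0,1,0,0,-91,-1,-0.5,0,1,0,0,-91,-1,-0.5,0,1,0,0,-91,-1,-0.5,0,1],
)

```text
time: 17.4
tool_pos: [0.5759, 0.3062, 0.0633]
ee_rot: [-3.14, -0.004, 1.656]
wrist_force: [-3.2, 2.1, 7.4]
width: 0.0098
finger_force: 30.4
```

```bash
python3 -c "
from h import *
o,s=wrist('w4.png'); P=pts(s); hsv=cv2.cvtColor(s['color'],cv2.COLOR_RGB2HSV); Z=P[...,2];H=hsv[...,0]
print(o['tool_pos'],np.degrees(o['ee_rot'][2]),o['wrist_force'],o['wrist_torque'],o['width'])
m=(H>18)&(H<38)&(hsv[...,1]>120)&(Z>.05)&(Z<.1)&(abs(P[...,0]-.577)<.04)&(abs(P[...,1]-.305)<.04); print(rect(P,m) if m.sum()>5 else 0)
print('base',rect(P,(hsv[...,1]<60)&(hsv[...,2]>120)&(abs(Z-.012)<.004)&(abs(P[...,0]-.57)<.08)&(abs(P[...,1]-.36)<.12)))
cv2.imwrite('pics/w4c.png',s['color'][200:,:,::-1])
"
```

```text
[0.5759347  0.30621529 0.0633301 ] 94.85711733084347 [-3.24474479  2.08765465  7.39438347] [0.34298624 0.51055443 0.03139326] 0.00984285472243267
{'n': 1998, 'c': array([575.2, 307.8]), 'size': array([12.6, 38.8]), 'ang': np.float32(91.9), 'z': array([0.077, 0.092, 0.094]), 'mean': array([575. , 310.7,  90.1])}
base {'n': 16538, 'c': array([569.1, 358.2]), 'size': array([104.1, 175.9]), 'ang': np.float32(97.0), 'z': array([0.01 , 0.011, 0.013]), 'mean': array([572.8, 337.9,  11.4])}
```

View pics/w4c.png

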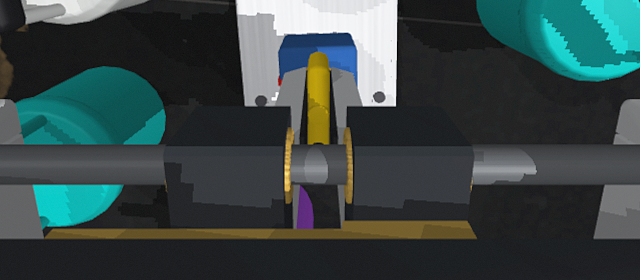

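The wing, at (318,95), lies between the fingers along the tool axis. I'll add the last 2°.

Call:
arm_command(
  targets=[0,0,-1,0,0,0,1,0,0,-2,0,0,0,1,0,0,-2,0,0,0,1,0,0,-2,0,0,0,1],
)

```text
time: 17.85
tool_pos: [0.5759, 0.3062, 0.0633]
ee_rot: [-3.14, -0.004, 1.69]
wrist_force: [-3.3, 2.0, 8.3]
width: 0.0098
finger_force: 30.4
```

```bash
python3 -c "
from h import *
o,s=wrist('w5.png'); P=pts(s); hsv=cv2.cvtColor(s['color'],cv2.COLOR_RGB2HSV); Z=P[...,2];H=hsv[...,0]
print(o['tool_pos'],np.degrees(o['ee_rot'][2]),o['wrist_force'],o['wrist_torque'],o['finger_force'])
y=(H>18)&(H<38)&(hsv[...,1]>120)&(abs(P[...,0]-.577)<.04)&(abs(P[...,1]-.305)<.04)
m=(y&(Z>.088)&(Z<.097)); print(rect(P,m))
# median x of cross-sections along y
q=P[m]; c=[(b,(q[k,0].min()+q[k,0].max())/2) for b in np.arange(.29,.332,.002) if (k:=abs(q[:,1]-b)<.001).sum()>8]
c=np.array(c); f=np.polyfit(c[:,0],c[:,1],1); print(len(c),90-np.degrees(np.arctan(f[0])))
print('base',rect(P,(hsv[...,1]<60)&(hsv[...,2]>120)&(abs(Z-.012)<.004)&(abs(P[...,0]-.57)<.08)&(abs(P[...,1]-.36)<.12))['ang'])
"
```

```text
[0.57586357 0.30619414 0.06333494] 96.84837992934844 [-3.31837207  2.00659915  8.34493056] [ 0.37846241  0.58867468 -0.00647493] 30.374458512794718
{'n': 1694, 'c': array([575.3, 307.6]), 'size': array([ 9.9, 38.9]), 'ang': np.float32(97.3), 'z': array([0.089, 0.092, 0.094]), 'mean': array([575.2, 308.8,  91.7])}
19 96.69235708753892
base 97.0
```

The wing is at 97° and the stand's axis is at 97.0°, so it is exactly a quarter turn back. The gripper still holds the screw, so I hand in.

```bash
python3 -c "
from bench import robot
print(robot.close_job())"
```

```text
the job is handed in; nothing more can be done
None
```

The canister stands upright on the bench in front of the stand. The screw was seated against its stop, backed off a quarter turn and is still gripped there, and the job was handed in at about 18 s.

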